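Load a sealant cartridge gun and pump it up to light pressure

TASK

Lay the sealant cartridge in the cradle of the cartridge gun, its nozzle sticking out through the slot in the front plate, and let go of it. Then take the gun's handle and trigger together and pump the trigger until the plunger has pushed the cartridge home against the front plate and presses lightly on its piston, never so hard that sealant is forced out. Finish still holding the trigger squeezed at that light pressure, with the gun lying on the worktop and everything else left where it is.

Things in the scene. Friction and masses are not known exactly. Their poses are not given: they have to be found in the camera images.
- gun: Dark steel cartridge gun with a black plastic handle, lying loose on the worktop, 0.8 kg; sizes in mm. Origin: on the worktop under its axis, at the front face of the cradle's rear plate; x = forwards to the slotted front plate, y = the side where handle and trigger stick out, z up. Axis 32 above the worktop. Cradle x 0 to 166, end plates 58 wide, up to 66 high.
- cradle_front (a point): Centre of the front plate's inner face, on the gun's axis: 166 ahead of the gun's origin, 32 above the worktop; axes as the gun. The plate (4 thick) has a U slot 21 wide, open at the top with flared lips, for the nozzle. Two rails carry the cartridge from below (tops 15 above the worktop, up to 20 either side of the axis), so fingers fit on both sides of it.
- cartridge: White cartridge with a paper label, lying loose on the worktop, about 0.25 kg. Round body 47 across, 130 long; nozzle 17 across at most, its tip 131 ahead of the origin. Origin: on its axis at mid-body; x = towards the nozzle. Lying in the cradle it shares the gun's axis; with its shoulder (65 ahead of the origin) on the front plate its origin is 101 ahead of the gun's.
- piston (a joint): Piston in the open rear end of the cartridge, its face 5 inside the rear rim (60 behind the cartridge's origin). Metres it has been pushed in: 0 untouched. It gives springily, 1.5 N per mm. About 2.5 to 4.5 mm is a light pressure; past 6 mm (9 N) sealant is forced out of the nozzle.
- rod (a joint): Toothed push rod of the gun. Metres its plunger stands forward of fully back (starts at 0 to 0.010, limit 0.045). About 1.2 N of friction holds it where it is left; the piston pushes it back a little if the trigger is let go. Teeth 3.6 mm apart. The plunger's face is 7 mm + this value ahead of the gun's origin.
- plunger: Steel disc 35 across on the front end of the rod, which enters the cartridge from behind and meets its piston. Its origin coincides with the gun's origin shifted by rod along x.
- trigger (a joint): Trigger, hinged at gun x -34, y 34. 0 = sprung out, grows to 0.36 rad as it is squeezed back towards the handle (pull 3 to 4 N, up to 10 N when the plunger presses). A full squeeze moves the finger roll 17 mm and the rod 7 mm; let out fully, it clicks back two teeth for the next stroke, the rod staying.
- finger_roll: Upright black roll on the trigger where a finger pulls, 14 across, 26 tall. Origin is the trigger's hinge.
- trigger_pull (a point): Centre of that roll. Sprung out it is at gun x -25, y 81, z 32 (squeezed: x -43).
- handle: Black plastic handle fixed to the gun, origin the same as the gun's: a bar 22 thick along the gun's x (back face at x -79), from y 28 to y 130, 28 high (18 to 46 above the worktop); its hooked butt (y 118 to 128) rests on the worktop.
- handle_mid (a point): Middle of the handle, level with the roll: gun x -68, y 81, z 32. Handle and sprung-out roll are 61 over their outsides along the gun's x (middle at gun x -49), 43 when fully squeezed (middle x -57). From above a gripper takes both at once, best centred at gun x -50, y 81, where a part squeeze already bears on both; the loose gun shifts a few mm under it. Opening to 80 lets the trigger out.
- spray_bottle: slim white spray bottle with a blue head, 58x66x274, standing (mm). Only to be left alone; origin under its middle.
- kitchen_roll: white kitchen roll on end, 97x110x228 (mm). Only to be left alone; origin under its middle.
- salt_shaker: glass salt shaker, 44 across, 90 tall (mm). Only to be left alone; origin under its middle.
- pepper_mill: turned wooden pepper mill, 58 across, 150 tall (mm). Only to be left alone; origin under its middle.
- marker: white marker pen lying, 135 long, 17 thick, along its y (mm). Only to be left alone; origin under its middle.
- teaspoon: steel teaspoon lying, 130x27x11, along its x (mm). Only to be left alone; origin under its middle.
- tape_roll: roll of cream masking tape lying flat, 96 across, 24 tall (mm). Only to be left alone; origin under its middle.
- pencil: pencil lying, 136 long, 7 thick, along its y (mm). Only to be left alone; origin under its middle.

How it is judged:
By the outcome, as a careful person would: the job done as asked, in the order asked, and still so for the second after the job is handed in, while the arm keeps its last pose, push and grip.
It also fails if it takes over 67 s, if anything falls off the work surface, if the arm or the gripper's body presses on something with over 40 N, if the wrist force passes 120 N, or if a joint passes its speed limit or range.

ROBOT

A 6-joint arm with a two-finger parallel gripper is mounted at the origin on a cart in front of the work surface, level with it; the furniture and walls round the work are solid. World frame = base frame: x ahead of the robot, y to its left, z up, the work surface at z = 0. Lengths are in m, angles in rad, forces in N, time in s.
With the tool pointing down it reaches from about 0.3 to 0.875 m from the base axis. Payload 6.4 kg.
Tool frame: the origin (TCP) lies midway between the tips of the shut fingers; the grasp point (between the pads) lies 19 mm behind it; z points along the fingers, y is the direction in which the jaws open and shut (so a half turn about z gives the same grasp; the last joint's range is limited). The gripper opens to 85 mm and grips with 20 to 120 N. Pads are 22 mm wide; open, the fingers measure 114 mm over their backs; the gripper's body (76 mm by 85 mm) begins 54 mm behind the grasp point. The pads swing forward as they close: fully open they stand 13 mm farther back than shut.
Start: joints at [-1.543, 0.181, 1.607, -0, 1.354, -0.206], TCP at [0.133, -0.559, 0.231] pointing down, gripper open.
Joint ranges: [-2.99, 2.99], [-0.89, 2.07], [0.3, 2.58], [-1.14, 4.28], [0, 2.63], [-3.12, 3.12]. Speed limits (rad/s): [2.57, 2.57, 3.01, 3.14, 3.14, 3.14].

INTERFACE

Orientations are given as a unit quaternion [w, x, y, z].
In Python, from bench import ctrl gives the robot as it stands. The module is installed in compiled form; this text tells all that it offers.
- The arm moves only by the tool arm_command, never from a script. Its argument "plan" is one flat list of numbers, 4 for each row, row after row: the shift along the tool's x, y, z in mm, then the turn about the tool's z in rad. A call has 1 to 20 rows; each row shifts and turns the commanded pose from where the row before left it, along the tool's axes as they then stand; what a row does not reach is not made up. A row lasts 1/10 s, in which the tool goes at most 50 mm and 8.59 degrees, less where a joint would pass 70% of its speed; a pose out of reach is approached as far as the arm can. A call is refused whole if a number of a shift passes 50 or a number of a turn 0.15, either way. A call with a gripper value outside its range is refused whole. "grip" is the opening, from 0 (shut) to 1 (fully open), set as the call begins (left out, the last holds). The fingers move at their own pace and stop on an object; the grip force is fixed at half the most. Time passes only in rows, so rows that do not move let the fingers close. It gives the time, the measured TCP pose, the force and the opening at its end, in the units of the state.
- ctrl.get_obs(): the state, without advancing time (a new reading comes with each control period).
- ctrl.camera(name): name is "scene" or "top" or "wrist"; returns a dict with "color" (400x640x3 uint8, red, green, blue), "camera_matrix" (3x3 intrinsics, pixels), "eye" and "attitude" of the camera in the world; the wrist camera has in their place "T_tool_cam" (4x4, takes a point from camera to tool coordinates, whose origin is the TCP and whose axes are the flange's). Camera axes: x right, y up, looking along -z (the intrinsics and any distortion apply to the point x, -y, -z); pixel columns grow to the right and rows downward; lengths in m; the calibration is good to about 2 mm. The wrist camera is an equidistant fisheye: a pixel r from the principal point sees the ray r / f radians off the axis. A picture is of the moment at which its call begins: read the wrist's pose just before it. There is no depth.
- ctrl.hand_in(): hands the job in, once; it reports no verdict.
The state is a dict: "time_s": time; "q": joint angles; "dq": joint speeds; "joint_efforts": joint torques, N m; "eef_pos": TCP position; "eef_rot": TCP orientation; "wrist_force": force on the tool from outside, world axes, zero at the start; "torque": the same for the moment, N m; "opening": opening from 0.0 (shut) to 1.0 (fully open).
Only numpy, scipy, OpenCV 4.12 (cv2) and the standard library are available. Lean on these libraries where they do the work, as an engineer would, in place of code of your own. Each camera call takes 0.05 s, during which the arm holds its last target. There are 200 camera calls.

## Working session

There is one attempt and no reset: what is moved stays moved. The work goes in short steps, Python scripts to look and compute and a tool call to move; the robot and the scene stay as the last step left them, time stands still between calls to the robot, and variables do not carry over. Pictures are saved under pics/ and viewed, about 8 in all and at most 12, crops included, and the job is handed in when it is done.

Besides the shell and the picture viewer there is one more tool, called after "Request:" by a JSON object that holds its "name" and its "arguments". arm_command: Moves the arm, as the interface text tells. Its arguments: {"type":"object","properties":{"plan":{"type":"array","items":{"type":"number"}},"grip":{"type":"number"}},"required":["plan"]}

```bash
mkdir -p pics; cat > h.py <<'E'
import numpy as np, cv2
from bench import ctrl
from scipy.spatial.transform import Rotation as R
def rot(q): return R.from_quat([q[1],q[2],q[3],q[0]]).as_matrix()
def att(a):
    a=np.array(a,float); return a if a.shape==(3,3) else rot(a)
def snap(name,fn):
    o=ctrl.get_obs(); c=ctrl.camera(name)
    cv2.imwrite('pics/'+fn+'.png',c['color'][:,:,::-1])
    if name=='wrist':
        T=np.eye(4);T[:3,:3]=rot(o['eef_rot']);T[:3,3]=o['eef_pos'];T=T@np.array(c['T_tool_cam'])
    else:
        T=np.eye(4);T[:3,:3]=att(c['attitude']);T[:3,3]=c['eye']
    np.savez('pics/'+fn,K=c['camera_matrix'],T=T,fish=name=='wrist')
    return c
def pt(fn,u,v,z):
    d=np.load('pics/'+fn+'.npz');K=d['K'];T=d['T']
    x=(u-K[0,2])/K[0,0];y=(v-K[1,2])/K[1,1]
    if d['fish']:
        r=np.hypot(x,y)+1e-12;x,y,w=np.sin(r)*x/r,np.sin(r)*y/r,np.cos(r)
    else: w=1
    ray=T[:3,:3]@np.array([x,-y,-w]); e=T[:3,3]
    return e+ray*(z-e[2])/ray[2]
E
python3 - <<'E'
from h import *
o=ctrl.get_obs();print({k:np.round(v,3) for k,v in o.items()})
for n in('top','scene'):
    c=snap(n,n+'0');print({k:v for k,v in c.items() if k!='color'})
E
```

```text
{'time_s': np.float64(0.0), 'q': array([-1.543,  0.182,  1.608, -0.   ,  1.354, -0.206]), 'dq': array([-0.   , -0.   , -0.001,  0.002, -0.   , -0.   ]), 'joint_efforts': array([-2.0000e-03, -4.4488e+01, -3.5134e+01, -0.0000e+00,  9.0000e-03,
       -0.0000e+00]), 'eef_pos': array([ 0.133, -0.559,  0.23 ]), 'eef_rot': array([-0.001,  0.993,  0.117,  0.   ]), 'wrist_force': array([-0.101,  0.436,  0.676]), 'torque': array([ 0.057, -0.01 , -0.021]), 'opening': np.float64(0.999)}
{'camera_matrix': array([[392.11108661,   0.        , 318.90671877],
       [  0.        , 392.11108661, 197.65458963],
       [  0.        ,   0.        ,   1.        ]]), 'eye': array([ 0.4466698 , -0.04166779,  1.01411485]), 'attitude': array([ 0.7120945 ,  0.04914555, -0.03608961, -0.69943097])}
{'camera_matrix': array([[450.17108402,   0.        , 318.68616058],
       [  0.        , 450.17108402, 190.61800802],
       [  0.        ,   0.        ,   1.        ]]), 'eye': array([-0.09419231,  0.7659542 ,  0.67543859]), 'attitude': array([-0.28807946, -0.16807707,  0.46767853,  0.81855795])}
```

View pics/top0.png

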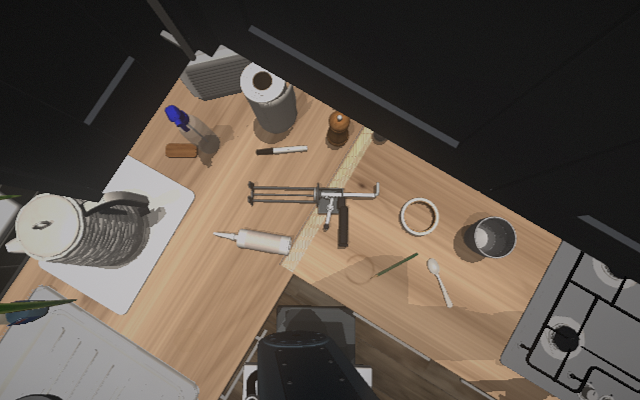

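View pics/scene0.png

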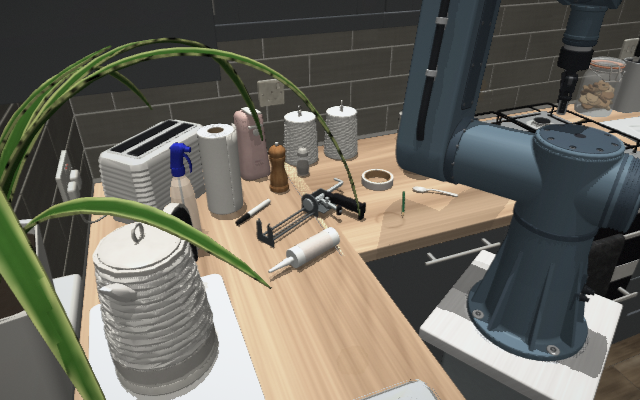

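```bash
python3 - <<'E'
from h import *
a=cv2.imread('pics/top0.png')[120:310,200:460]
b=cv2.imread('pics/scene0.png')[160:290,220:480]
cv2.imwrite('pics/crop0.png',np.vstack([cv2.resize(a,None,fx=2.2,fy=1.9,interpolation=2)[:361],cv2.resize(b,None,fx=2.2,fy=1.8,interpolation=2)]))
for n,u,v,z in[('front',250,193,.04),('rear',318,197,.04),('handletip',343,246,.04),('roll',327,226,.04),('rodend',378,187,.03),('cart rear',290,244,.0235),('cart shoulder',238,238,.0235),('tip',214,235,.0235),('pencil',397,264,0),('circle',360,268,0),('marker',282,150,0),('tape',419,216,.02)]:
    print(n,pt('top0',u,v,z).round(3))
E
```

```text
front [0.573 0.151 0.04 ]
rear [ 0.566 -0.02   0.04 ]
handletip [ 0.446 -0.084  0.04 ]
roll [ 0.494 -0.044  0.04 ]
rodend [ 0.595 -0.171  0.03 ]
cart rear [0.448 0.048 0.023]
cart shoulder [0.461 0.18  0.023]
tip [0.467 0.241 0.023]
pencil [ 0.403 -0.224  0.   ]
circle [ 0.391 -0.13   0.   ]
marker [0.695 0.078 0.   ]
tape [ 0.525 -0.276  0.02 ]
```

View pics/crop0.png

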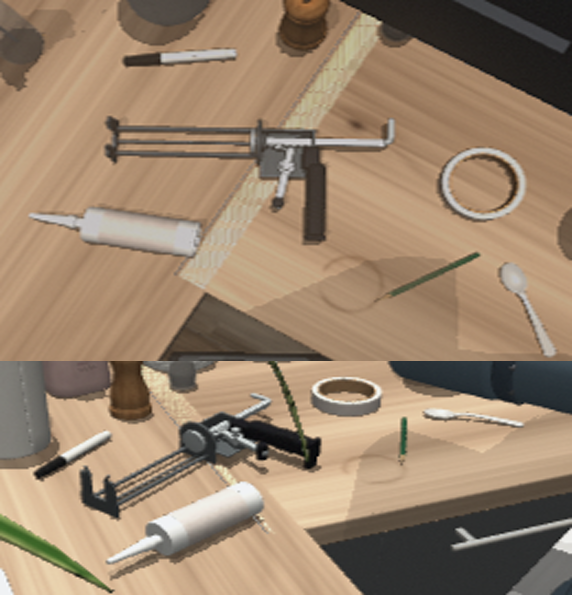

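```bash
cat >> h.py <<'E'
def pose():
    o=ctrl.get_obs();M=rot(o['eef_rot']);return np.array(o['eef_pos']),np.arctan2(M[1,0],M[0,0]),M,o
def plan(p0,yaw0,p1,yaw1,n):
    """rows (mm, rad) from pose to pose, tool pointing down"""
    rows=[];dy=(yaw1-yaw0+np.pi)%(2*np.pi)-np.pi
    t=-round(dy/n,3); d=(np.array(p1)-p0)/n*1000; y=yaw0
    for i in range(n):
        r=[round(d[0]*np.cos(y)+d[1]*np.sin(y),1),round(d[0]*np.sin(y)-d[1]*np.cos(y),1),round(-d[2],1),t]
        rows+=r; y-=t
    print(n,'rows',rows,'final yaw',round(y,3))
E
python3 - <<'E'
from h import *
p,y,M,o=pose();print(p,y);plan(p,y,[.50,.09,.30],1.47,18)
E
```

```text
[ 0.13321425 -0.5588719   0.230481  ] 0.233745959722857
18 rows [np.float64(28.2), np.float64(-30.3), np.float64(-3.9), np.float64(-0.069), np.float64(30.2), np.float64(-28.3), np.float64(-3.9), np.float64(-0.069), np.float64(32.1), np.float64(-26.2), np.float64(-3.9), np.float64(-0.069), np.float64(33.8), np.float64(-23.9), np.float64(-3.9), np.float64(-0.069), np.float64(35.4), np.float64(-21.5), np.float64(-3.9), np.float64(-0.069), np.float64(36.8), np.float64(-19.0), np.float64(-3.9), np.float64(-0.069), np.float64(38.0), np.float64(-16.5), np.float64(-3.9), np.float64(-0.069), np.float64(39.0), np.float64(-13.8), np.float64(-3.9), np.float64(-0.069), np.float64(39.9), np.float64(-11.1), np.float64(-3.9), np.float64(-0.069), np.float64(40.6), np.float64(-8.3), np.float64(-3.9), np.float64(-0.069), np.float64(41.0), np.float64(-5.5), np.float64(-3.9), np.float64(-0.069), np.float64(41.3), np.float64(-2.6), np.float64(-3.9), np.float64(-0.069), np.float64(41.4), np.float64(0.2), np.float64(-3.9), np.float64(-0.069), np.float64(41.3), np.float64(3.1), np.float64(-3.9), np.float64(-0.069), np.float64(41.0), np.float64(5.9), np.float64(-3.9), np.float64(-0.069), np.float64(40.5), np.float64(8.7), np.float64(-3.9), np.float64(-0.069), np.float64(39.8), np.float64(11.5), np.float64(-3.9), np.float64(-0.069), np.float64(38.9), np.float64(14.2), np.float64(-3.9), np.float64(-0.069)] final yaw 1.476
```

Request:
{"name": "arm_command", "arguments": {"plan": [28,-30,-4,-0.069,30,-28,-4,-0.069,32,-26,-4,-0.069,34,-24,-4,-0.069,35,-21,-4,-0.069,37,-19,-4,-0.069,38,-16,-4,-0.069,39,-14,-4,-0.069,40,-11,-4,-0.069,41,-8,-4,-0.069,41,-6,-4,-0.069,41,-3,-4,-0.069,41,0,-4,-0.069,41,3,-4,-0.069,41,6,-4,-0.069,41,9,-4,-0.069,40,11,-4,-0.069,39,14,-4,-0.069,0,0,0,0]}}

```text
time_s: 2.0
eef_pos: [0.5003, 0.0925, 0.3032]
eef_rot: [-0.0, 0.738, 0.675, 0.001]
wrist_force: [-0.1, -0.7, -0.3]
opening: 0.998
```

```bash
python3 - <<'E'
from h import *
p,y,M,o=pose();print(p,y,o['time_s'],M[:,2])
c=snap('wrist','w1');print(c['T_tool_cam'],c['camera_matrix'])
E
```

```text
[0.50030678 0.09251699 0.30320668] 1.4822964851255918 2.0 [ 3.80014386e-04  1.46725252e-03 -9.99998851e-01]
[[ 5.30845378e-04  9.52550166e-01  3.04381173e-01  7.69589544e-02]
 [ 9.99999759e-01 -6.42056721e-04  2.65279175e-04  1.16249679e-03]
 [ 4.48121701e-04  3.04380959e-01 -9.52550277e-01 -1.42968861e-01]
 [ 0.00000000e+00  0.00000000e+00  0.00000000e+00  1.00000000e+00]] [[309.70691629   0.         320.16619333]
 [  0.         309.70691629 197.62787429]
 [  0.           0.           1.        ]]
```

View pics/w1.png

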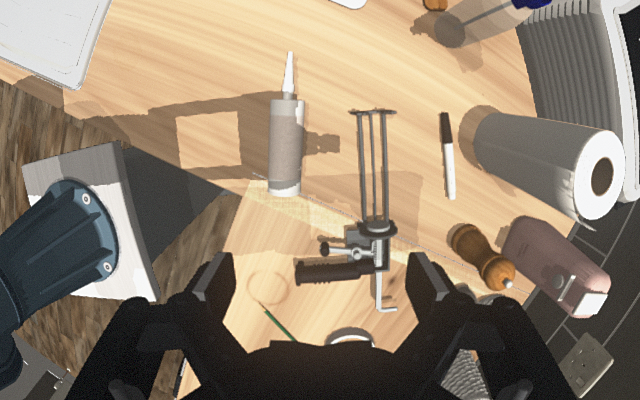

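```bash
python3 - <<'E'
from h import *
a=cv2.imread('pics/w1.png')
cv2.imwrite('pics/crop1.png',cv2.resize(a[40:325,240:440],None,fx=2.9,fy=2.1,interpolation=2)[:598])
hsv=cv2.cvtColor(a,cv2.COLOR_BGR2HSV)
for v in (110,130,150,170,190):
    print(v,[tuple(int(k) for k in x) for x in hsv[v,262:312:2]])
for n,u,v,z in[('tip',291,52,.0235),('shL',271,99,.0235),('shR',305,99,.0235),('rL',269,193,.0235),('rR',300,194,.0235)]:
    print(n,pt('w1',u,v,z).round(4))
E
```

```text
110 [(16, 88, 154), (15, 90, 151), (14, 90, 153), (15, 93, 151), (19, 30, 144), (21, 21, 169), (19, 19, 185), (20, 20, 192), (18, 20, 195), (17, 24, 202), (19, 20, 208), (23, 20, 206), (21, 20, 209), (14, 18, 212), (17, 18, 200), (23, 21, 194), (17, 26, 186), (60, 2, 252), (25, 6, 245), (16, 12, 237), (17, 18, 202), (15, 68, 177), (15, 95, 217), (16, 89, 229), (15, 86, 232)]
130 [(16, 93, 151), (16, 96, 151), (17, 93, 154), (15, 79, 142), (9, 28, 147), (16, 42, 162), (14, 42, 171), (13, 38, 175), (10, 36, 183), (13, 35, 182), (13, 36, 185), (13, 38, 189), (14, 37, 184), (14, 41, 187), (15, 37, 181), (13, 35, 170), (14, 44, 168), (14, 36, 156), (13, 42, 150), (16, 40, 139), (13, 41, 113), (14, 94, 122), (15, 91, 196), (17, 84, 240), (17, 85, 238)]
150 [(16, 90, 150), (14, 88, 151), (14, 89, 154), (14, 57, 139), (16, 39, 150), (16, 34, 167), (13, 39, 175), (14, 38, 182), (16, 39, 183), (14, 39, 184), (14, 38, 190), (17, 39, 188), (13, 39, 189), (11, 35, 182), (13, 44, 178), (12, 38, 170), (13, 35, 168), (14, 39, 155), (16, 41, 142), (15, 44, 127), (16, 70, 116), (14, 94, 125), (15, 89,
[... 224 characters left out ...]
13, 38, 187), (15, 39, 181), (13, 40, 171), (14, 38, 167), (12, 40, 160), (16, 42, 146), (17, 45, 141), (16, 45, 120), (15, 90, 199), (15, 94, 211), (16, 87, 231), (17, 86, 234), (17, 86, 233)]
190 [(19, 77, 228), (19, 76, 232), (16, 81, 227), (20, 19, 163), (15, 16, 217), (20, 10, 235), (26, 8, 242), (21, 11, 234), (24, 19, 216), (18, 5, 237), (60, 1, 246), (120, 1, 250), (60, 1, 250), (30, 5, 249), (25, 6, 246), (21, 11, 242), (15, 11, 231), (19, 20, 219), (22, 21, 181), (17, 45, 146), (14, 99, 198), (15, 96, 196), (15, 96, 196), (14, 93, 200), (14, 95, 204)]
tip [0.4754 0.2419 0.0235]
shL [0.4424 0.1803 0.0235]
shR [0.4882 0.1753 0.0235]
rL [0.4236 0.0484 0.0235]
rR [0.4681 0.0429 0.0235]
```

View pics/crop1.png

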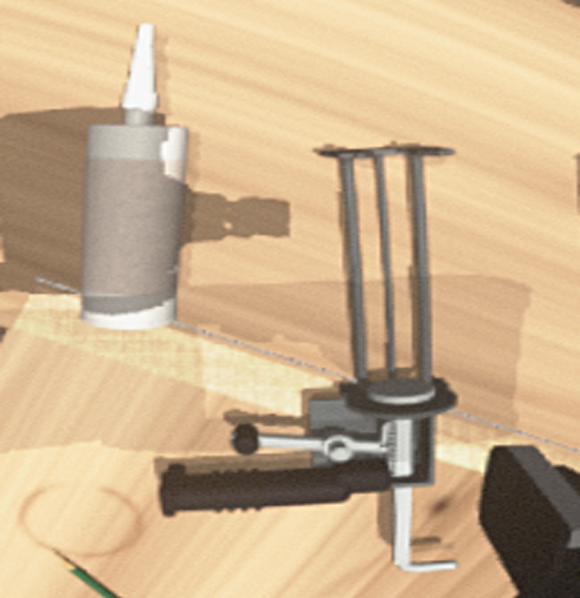

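```bash
python3 - <<'E'
from h import *
for n,x,y,z in[('fpL66',316,151,.066),('fpR66',455,151,.066),('fpL40',316,151,.04),('fpR40',455,151,.04),('railF',384,165,.012),('railR',395,370,.012),('railFL',350,165,.012),('railFR',418,165,.012),
 ('rpL66',340,397,.066),('rpR66',457,397,.066),('rpmid',398,397,.05),('roll',245,437,.045),('hinge',340,448,.04),('hbutt',164,492,.046),('hbuttTop',170,470,.046),('hbuttBot',170,514,.046),('hmidT',260,468,.046),('hmidB',260,507,.046),('rodtail',403,490,.032),('rodtail2',403,555,.032)]:
    print(n,pt('w1',240+x/2.9,40+y/2.1,z).round(4))
E
```

```text
fpL66 [0.542  0.1543 0.066 ]
fpR66 [0.6018 0.1509 0.066 ]
fpL40 [0.5443 0.1533 0.04  ]
fpR40 [0.6082 0.1497 0.04  ]
railF [0.5792 0.1407 0.012 ]
railR [ 0.5782 -0.0056  0.012 ]
railFL [0.5626 0.1418 0.012 ]
railFR [0.596  0.1398 0.012 ]
rpL66 [ 0.5432 -0.      0.066 ]
rpR66 [ 0.5989 -0.0057  0.066 ]
rpmid [ 0.5731 -0.01    0.05  ]
roll [ 0.4964 -0.0351  0.045 ]
hinge [ 0.544  -0.0511  0.04  ]
hbutt [ 0.4508 -0.0757  0.046 ]
hbuttTop [ 0.4561 -0.0576  0.046 ]
hbuttBot [ 0.4516 -0.095   0.046 ]
hmidT [ 0.502  -0.0599  0.046 ]
hmidB [ 0.4996 -0.0928  0.046 ]
rodtail [ 0.5779 -0.0952  0.032 ]
rodtail2 [ 0.5782 -0.1576  0.032 ]
```

```bash
python3 - <<'E'
from h import *
p,y,M,o=pose();plan(p,y,[.456,.112,.09],1.423,6)
E
```

```text
6 rows [np.float64(2.9), np.float64(-7.5), np.float64(35.5), np.float64(0.009), np.float64(2.8), np.float64(-7.5), np.float64(35.5), np.float64(0.009), np.float64(2.8), np.float64(-7.6), np.float64(35.5), np.float64(0.009), np.float64(2.7), np.float64(-7.6), np.float64(35.5), np.float64(0.009), np.float64(2.6), np.float64(-7.6), np.float64(35.5), np.float64(0.009), np.float64(2.6), np.float64(-7.6), np.float64(35.5), np.float64(0.009)] final yaw 1.426
```

Request:
{"name": "arm_command", "arguments": {"plan": [2.8,-7.5,35.5,0.01,2.8,-7.5,35.5,0.01,2.8,-7.5,35.5,0.01,2.7,-7.6,35.5,0.01,2.6,-7.6,35.5,0.01,2.6,-7.6,35.5,0.01,0,0,30,0,0,0,25,0,0,0,15,0,0,0,10,0,0,0,0,0], "grip": 1}}

```text
time_s: 3.15
eef_pos: [0.4547, 0.1096, 0.0092]
eef_rot: [-0.001, 0.76, 0.65, -0.001]
wrist_force: [-0.5, 1.4, 0.9]
opening: 1.002
```

Request:
{"name": "arm_command", "arguments": {"plan": [0,0,0,0,0,0,0,0,0,0,0,0,0,0,0,0,0,0,0,0,0,0,0,0,0,0,0,0,0,0,0,0], "grip": 0}}

```text
time_s: 3.95
eef_pos: [0.457, 0.1103, 0.0115]
eef_rot: [0.001, 0.76, 0.65, 0.001]
wrist_force: [-2.2, -1.2, 6.6]
opening: 0.53
```

```bash
python3 - <<'E'
from h import *
p,y,M,o=pose();print(y);p[2]=.131;plan(p,y,[.576,.083,.131],1.571,5)
E
```

```text
1.4161097309285138
5 rows [np.float64(-1.7), np.float64(24.4), np.float64(-0.0), np.float64(-0.031), np.float64(-2.5), np.float64(24.3), np.float64(-0.0), np.float64(-0.031), np.float64(-3.2), np.float64(24.2), np.float64(-0.0), np.float64(-0.031), np.float64(-4.0), np.float64(24.1), np.float64(-0.0), np.float64(-0.031), np.float64(-4.7), np.float64(24.0), np.float64(-0.0), np.float64(-0.031)] final yaw 1.571
```

Request:
{"name": "arm_command", "arguments": {"plan": [0,0,-15,0,0,0,-35,0,0,0,-40,0,0,0,-30,0,-2,24,0,-0.031,-2.5,24,0,-0.031,-3,24,0,-0.031,-4,24,0,-0.031,-5,24,0,-0.031,0,0,0,0,0,0,0,0]}}

```text
time_s: 5.05
eef_pos: [0.5737, 0.0827, 0.13]
eef_rot: [-0.0, 0.707, 0.707, -0.0]
wrist_force: [-0.8, -0.7, -2.9]
opening: 0.526
```

```bash
python3 - <<'E'
from h import *
p,y,M,o=pose();print(p,y,o['opening'],M[:,2])
c=snap('wrist','w2');c=snap('top','top2')
a=cv2.imread('pics/w2.png');b=cv2.imread('pics/top2.png')
cv2.imwrite('pics/v2.png',np.hstack([cv2.resize(a[0:300,200:440],None,fx=2,fy=2,interpolation=2),cv2.resize(b[150:270,230:360],(320,600))]))
E
```

```text
[0.57374631 0.08274528 0.13003523] 1.570264084990125 0.5262817170623264 [-1.00894055e-03  1.19783031e-04 -9.99999484e-01]
```

View pics/v2.png

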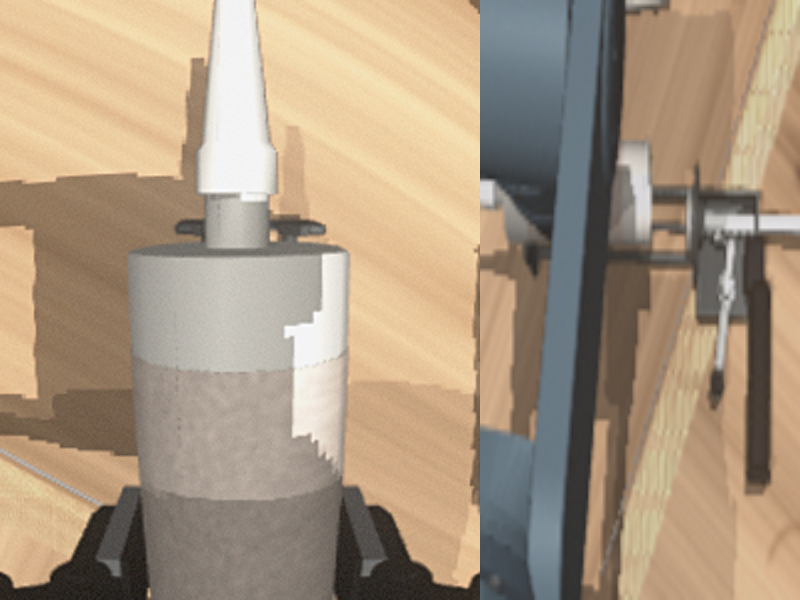

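```bash
python3 - <<'E'
from h import *
f=lambda x,y,z:pt('w2',200+x/2,y/2,z).round(4)
for z in(.060,.066): print('plate',f(176,228,z),f(326,228,z))
print('sh sides',f(129,258,.142),f(349,258,.142),'sh top',f(239,244,.1655))
print('capbase',f(197,192,.142),f(277,192,.142),'neck',f(205,244,.142),f(268,244,.142))
g=lambda x,y,z:pt('top2',230+x*130/320,150+y/5,z).round(4)
x=lambda X:X-480
print('rearplate',g(x(692),165,.05),g(x(692),265,.05),'cart rear',g(x(650),142,.142),g(x(650),243,.142))
print('handle',g(x(770),490,.046),g(x(746),490,.046),g(x(770),300,.046),g(x(750),300,.046),'roll',g(x(716),393,.045))
E
```

```text
plate [0.5527 0.1515 0.06  ] [0.604  0.1516 0.06  ]
plate [0.5534 0.1517 0.066 ] [0.6032 0.1518 0.066 ]
sh sides [0.5511 0.1484 0.142 ] [0.5979 0.1484 0.142 ] sh top [0.5746 0.1526 0.1655]
capbase [0.5658 0.1621 0.142 ] [0.5824 0.1621 0.142 ] neck [0.5674 0.1511 0.142 ] [0.5806 0.1511 0.142 ]
rearplate [ 0.6    -0.0151  0.05  ] [ 0.5499 -0.0161  0.05  ] cart rear [0.5952 0.0211 0.142 ] [0.5493 0.0199 0.142 ]
handle [ 0.441  -0.0957  0.046 ] [ 0.4406 -0.0719  0.046 ] [ 0.5343 -0.0948  0.046 ] [ 0.5339 -0.0747  0.046 ] roll [ 0.4874 -0.0413  0.045 ]
```

Request:
{"name": "arm_command", "arguments": {"plan": [-3,2,0,0,-2,1.8,15,0,0,0,25,0,0,0,20,0,0,0,15,0,0,0,12,0,0,0,8,0,0,0,6,0,0,0,0,0]}}

```text
time_s: 6.05
eef_pos: [0.5777, 0.0778, 0.0288]
eef_rot: [-0.0, 0.707, 0.707, -0.0]
wrist_force: [0.0, 0.5, -2.5]
opening: 0.525
```

```bash
python3 - <<'E'
from h import *
p,y,M,o=pose();print(p,y,o['opening'],o['wrist_force'])
c=snap('wrist','w3')
a=cv2.imread('pics/w3.png')
cv2.imwrite('pics/v3.png',cv2.resize(a[0:300,200:440],None,fx=2,fy=2,interpolation=2))
E
```

```text
[0.57771475 0.07777486 0.02876302] 1.570836980089445 0.5250861319405672 [ 0.02510287  0.51648513 -2.47711118]
```

View pics/v3.png

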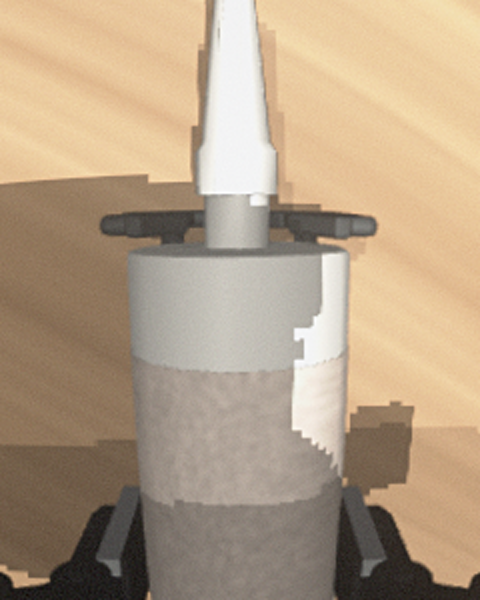

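Request:
{"name": "arm_command", "arguments": {"plan": [0,0,4,0,0,0,3,0,0,0,0,0,0,0,0,0]}}

```text
time_s: 6.5
eef_pos: [0.578, 0.0778, 0.0224]
eef_rot: [0.0, 0.707, 0.707, 0.0]
wrist_force: [0.3, -0.0, -2.9]
opening: 0.534
```

Request:
{"name": "arm_command", "arguments": {"plan": [0,0,0,0,0,0,0,0,0,0,0,0,0,0,0,0,0,0,0,0,0,0,-10,0,0,0,-25,0,0,0,-40,0,0,0,-45,0,0,0,0,0], "grip": 1}}

```text
time_s: 7.5
eef_pos: [0.5828, 0.0776, 0.1504]
eef_rot: [0.005, 0.707, 0.707, 0.004]
wrist_force: [0.5, -0.3, -0.4]
opening: 1.0
```

```bash
python3 - <<'E'
from h import *
p,y,M,o=pose();print(p,y,o['opening'],o['wrist_force'],o['q'])
plan(p,y,[.497,-.066,.20],0,11)
E
```

```text
[0.58279867 0.07755141 0.15043791] 1.5709991582704912 0.9998291038631244 [ 0.52375261 -0.28037444 -0.42056517] [-6.94641301e-02  2.83262682e-01  1.65544482e+00  5.21337331e-05
  1.18965316e+00 -6.96917966e-02]
11 rows [np.float64(-13.0), np.float64(-7.8), np.float64(-4.5), np.float64(0.143), np.float64(-14.0), np.float64(-5.9), np.float64(-4.5), np.float64(0.143), np.float64(-14.7), np.float64(-3.8), np.float64(-4.5), np.float64(0.143), np.float64(-15.1), np.float64(-1.7), np.float64(-4.5), np.float64(0.143), np.float64(-15.2), np.float64(0.5), np.float64(-4.5), np.float64(0.143), np.float64(-15.0), np.float64(2.7), np.float64(-4.5), np.float64(0.143), np.float64(-14.4), np.float64(4.8), np.float64(-4.5), np.float64(0.143), np.float64(-13.6), np.float64(6.8), np.float64(-4.5), np.float64(0.143), np.float64(-12.5), np.float64(8.6), np.float64(-4.5), np.float64(0.143), np.float64(-11.1), np.float64(10.3), np.float64(-4.5), np.float64(0.143), np.float64(-9.6), np.float64(11.8), np.float64(-4.5), np.float64(0.143)] final yaw -0.002
```

Request:
{"name": "arm_command", "arguments": {"plan": [-13,-8,-4.5,0.143,-14,-6,-4.5,0.143,-14.7,-4,-4.5,0.143,-15,-2,-4.5,0.143,-15,0.5,-4.5,0.143,-15,2.7,-4.5,0.143,-14.4,5,-4.5,0.143,-13.6,7,-4.5,0.143,-12.5,8.6,-4.5,0.143,-11,10,-4.5,0.143,-9.6,12,-4.5,0.143,0,0,0,0,0,0,0,0]}}

```text
time_s: 8.8
eef_pos: [0.492, -0.0653, 0.1921]
eef_rot: [-0.0, 1.0, 0.0, 0.0]
wrist_force: [-0.9, 0.1, 0.3]
opening: 0.997
```

```bash
python3 - <<'E'
from h import *
p,y,M,o=pose();print(p,y,o['opening'],o['wrist_force'])
c=snap('wrist','w4')
a=cv2.imread('pics/w4.png')
cv2.imwrite('pics/v4.png',cv2.resize(a[0:300,120:520],None,fx=2,fy=2,interpolation=2))
E
```

```text
[ 0.49195429 -0.06533834  0.19212291] 0.0003278039820366946 0.996799876391655 [-0.88169481  0.05471956  0.29512018]
```

View pics/v4.png

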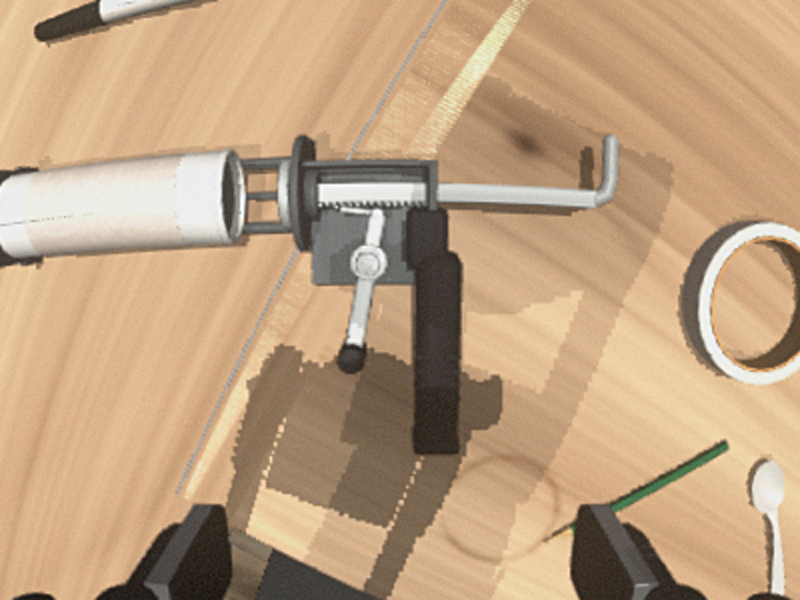

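```bash
python3 - <<'E'
from h import *
f=lambda x,y,z:pt('w4',120+x/2,y/2,z).round(4)
print('roll',f(351,355,.045),'hL',f(413,357,.046),'hR',f(461,357,.046),'butt',f(436,453,.046),'cart rear',f(238,197,.047),f(238,150,.032),'plunger',f(285,200,.032),'rearplate',f(300,137,.066),f(300,250,.066),'hinge',f(368,263,.045))
E
```

```text
roll [ 0.4986 -0.0426  0.045 ] hL [ 0.4979 -0.0725  0.046 ] hR [ 0.498  -0.0957  0.046 ] butt [ 0.4478 -0.0846  0.046 ] cart rear [0.5761 0.0095 0.047 ] [0.6    0.0131 0.032 ] plunger [ 0.5738 -0.0102  0.032 ] rearplate [ 0.601  -0.0234  0.066 ] [ 0.5513 -0.0227  0.066 ] hinge [ 0.5431 -0.0513  0.045 ]
```

Request:
{"name": "arm_command", "arguments": {"plan": [3,0,20,0,2,0,40,0,0,0,40,0,0,0,35,0,0,0,25,0,0,0,12,0,0,0,6,0,0,0,0,0,0,0,0,0]}}

```text
time_s: 9.75
eef_pos: [0.4979, -0.0656, 0.0149]
eef_rot: [0.0, 1.0, -0.001, 0.001]
wrist_force: [0.8, 0.7, 0.7]
opening: 1.0
```

```bash
python3 - <<'E'
from h import *
p,y,M,o=pose();print(p,o['opening'])
c=snap('wrist','p0')
a=cv2.imread('pics/p0.png')
cv2.imwrite('pics/vp0.png',cv2.resize(a[60:310,120:520],None,fx=2,fy=2,interpolation=2))
E
```

```text
[ 0.49788563 -0.06560286  0.01493756] 1.0000079479458632
```

View pics/vp0.png

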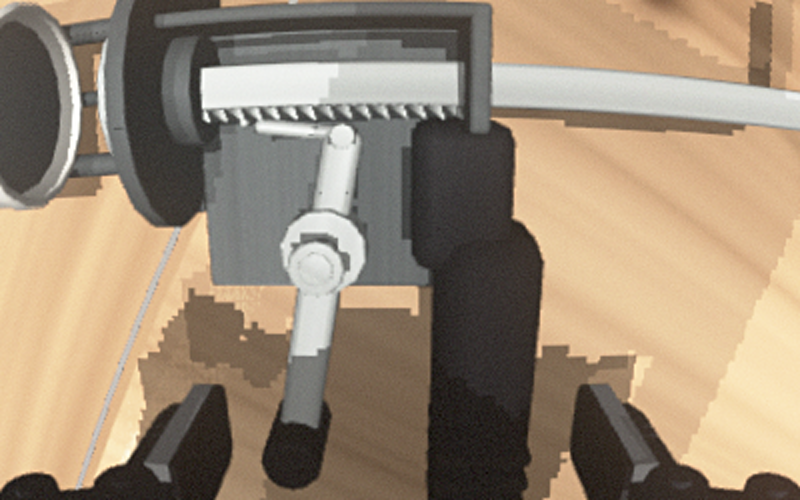

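```bash
python3 - <<'E'
from h import *
a=cv2.cvtColor(cv2.imread('pics/w4.png'),6)
for v in(92,96,100,104):print(v,a[v,234:284].tolist())
for u in(258,259,260,261,262,263,264,265):print(u,pt('w4',u,99,.0495).round(4))
print('plate front edge 66',[pt('w4',u,99,.066).round(4)[1] for u in(264,266,268,270)])
b=cv2.cvtColor(cv2.imread('pics/p0.png'),6)
print('p0 tail');
for v in(105,110,115,120):print(v,b[v,500:640:2].tolist())
# candidate: stitched views, zoomed
x=cv2.resize(cv2.imread('pics/w4.png')[60:140,215:345],(780,300),interpolation=2)
yb=cv2.resize(cv2.imread('pics/p0.png')[50:130,120:640],(780,290),interpolation=2)
cv2.imwrite('pics/vz.png',np.vstack([x,yb]))
E
```

```text
92 [69, 67, 80, 122, 132, 139, 189, 220, 129, 106, 170, 173, 164, 168, 164, 163, 158, 157, 165, 178, 175, 174, 170, 170, 164, 210, 234, 229, 218, 146, 93, 104, 124, 121, 97, 59, 54, 66, 103, 104, 100, 110, 111, 100, 112, 191, 236, 240, 238, 238]
96 [69, 69, 70, 137, 141, 144, 224, 240, 189, 97, 113, 111, 110, 110, 107, 108, 111, 106, 110, 111, 107, 110, 107, 107, 106, 212, 237, 235, 229, 179, 90, 107, 118, 126, 91, 62, 61, 64, 92, 102, 104, 122, 124, 103, 101, 179, 244, 237, 236, 235]
100 [68, 67, 69, 107, 147, 154, 240, 250, 180, 86, 123, 158, 165, 154, 102, 104, 104, 107, 121, 128, 138, 143, 145, 143, 117, 201, 223, 231, 235, 204, 96, 103, 120, 126, 94, 69, 61, 66, 76, 92, 93, 109, 112, 95, 102, 161, 225, 219, 228, 234]
104 [68, 67, 86, 115, 146, 169, 248, 251, 146, 94, 139, 161, 159, 155, 153, 151, 150, 170, 174, 176, 181, 188, 194, 195, 187, 138, 185, 201, 206, 182, 126, 102, 110, 113, 100, 70, 62, 54, 71, 82, 84, 84, 87, 94, 73, 60, 69, 67, 65, 67]
258 [ 0.5747 -0.0093  0.0495]
259 [ 0.5747 -0.0102  0.0495]
260 [ 0.5747 -0.0111  0.0495]
261 [ 0.5746 -0.0121  0.0495]
262 [ 0.5746
[... 939 characters left out ...]
 205, 207, 211, 206, 211, 210, 209, 210, 210, 210, 213, 214, 216, 220, 231, 229, 225, 224, 222, 198, 192, 196, 196, 202, 194, 201, 203, 201, 204, 207, 207, 208, 206, 195, 190, 189, 183, 185, 185, 189, 188, 187, 187, 188, 189, 192, 191, 194, 192, 184, 189, 187, 187, 189, 183, 183, 182, 183, 185, 186, 187, 188, 194, 188, 188, 190, 191, 189, 187]
120 [211, 208, 212, 203, 208, 206, 204, 203, 206, 206, 203, 207, 210, 206, 187, 180, 162, 172, 188, 193, 195, 196, 195, 193, 196, 199, 200, 200, 201, 202, 205, 205, 206, 208, 209, 206, 196, 187, 188, 188, 191, 187, 188, 192, 190, 190, 187, 189, 192, 193, 193, 187, 191, 189, 187, 186, 184, 180, 182, 184, 186, 187, 184, 186, 189, 192, 189, 187, 191, 187]
```

View pics/vz.png

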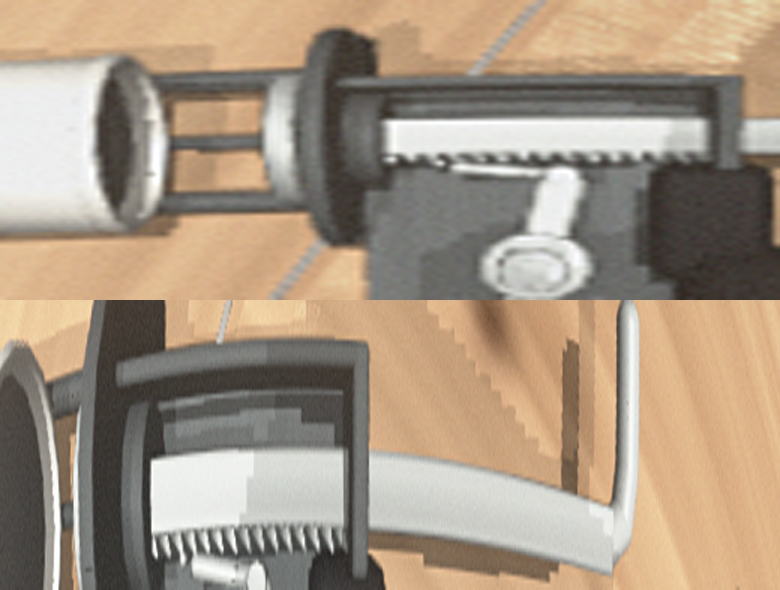

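Request:
{"name": "arm_command", "arguments": {"plan": [0,0,0,0,0,0,0,0,0,0,0,0,0,0,0,0,0,0,0,0,0,0,0,0,0,0,0,0], "grip": 0.51}}

```text
time_s: 10.5
eef_pos: [0.4985, -0.0676, 0.0157]
eef_rot: [0.002, 1.0, -0.001, 0.002]
wrist_force: [-3.5, -6.7, 7.7]
opening: 0.515
```

```bash
cat > m.py <<'E'
from h import *
import sys
def meas(fn):
    p,y,M,o=pose(); snap('wrist',fn); print('tcp',p.round(4),'yaw',round(y,4),'open',round(float(o['opening']),3),'F',np.round(o['wrist_force'],1),'t',o['time_s'])
if __name__=='__main__':
    meas(sys.argv[1])
    ims=[cv2.imread('pics/'+f+'.png')[50:150,120:560] for f in sys.argv[1:]]
    cv2.imwrite('pics/vm.png',np.vstack([cv2.resize(i,(780,290),interpolation=2) for i in ims]))
E
python3 m.py p1 p0
```

```text
tcp [ 0.4985 -0.0676  0.0157] yaw -0.002 open 0.515 F [-3.5 -6.7  7.7] t 10.5
```

View pics/vm.png

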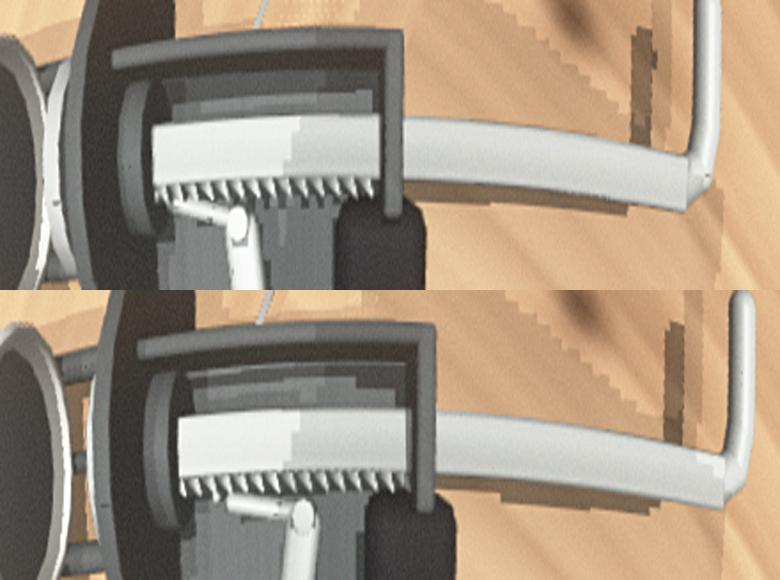

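```bash
cat > tr.py <<'E'
from h import *
import sys
def match(ref,fn,u,v,w,h,dx=60,dy=14,g=None):
    a=cv2.imread('pics/'+ref+'.png');b=cv2.imread('pics/'+fn+'.png')
    t=a[v-h:v+h+1,u-w:u+w+1]; x0,y0=max(0,u-w-dx),max(0,v-h-dy)
    s=b[y0:v+h+dy+1,x0:u+w+dx+1]; r=cv2.matchTemplate(s,t,cv2.TM_CCOEFF_NORMED)
    _,sc,_,(i,j)=cv2.minMaxLoc(r)
    sub=0
    if 0<i<r.shape[1]-1:
        l,c,rr=r[j,i-1],r[j,i],r[j,i+1]; sub=.5*(l-rr)/(l-2*c+rr)
    return x0+i+w+sub,y0+j+h,sc
# name:(u,v,w,h,z) in the reference picture p1
F={'tail':(508,119,9,9,.036),'brkt':(346,62,9,8,.055),'hub':(200,105,9,16,.040),'rim':(143,96,7,14,.040),'handle':(356,133,8,10,.046)}
def run(ref,fn):
    out={}
    for k,(u,v,w,h,z) in F.items():
        x,y,s=match(ref,fn,u,v,w,h); out[k]=pt(fn,x,y,z)[1]*1000
        print(k,round(x,1),y,'score',round(float(s),2),'y',round(out[k],1))
    print('tail-brkt',round(out['tail']-out['brkt'],2),'tail-hub',round(out['tail']-out['hub'],2),'rim-brkt',round(out['rim']-out['brkt'],2),'rim-hub',round(out['rim']-out['hub'],2))
if __name__=='__main__':
    for f in sys.argv[2:]: print('--',f); run(sys.argv[1],f)
E
python3 tr.py p1 p1 p0
```

```text
-- p1
tail 508.0 119 score 1.0 y -152.9
brkt 346.0 62 score 1.0 y -77.2
hub 200.0 105 score 1.0 y -21.1
rim 143.0 96 score 1.0 y 5.8
handle 356.0 133 score 1.0 y -81.9
tail-brkt -75.63 tail-hub -131.76 rim-brkt 83.06 rim-hub 26.93
-- p0
tail 528.8 122 score 0.88 y -162.7
brkt 364.2 63 score 0.97 y -81.3
hub 214.4 106 score 0.93 y -25.6
rim 200.2 95 score 0.82 y -19.7
handle 373.1 135 score 0.99 y -86.1
tail-brkt -81.42 tail-hub -137.08 rim-brkt 61.59 rim-hub 5.92
```

Request:
{"name": "arm_command", "arguments": {"plan": [0,0,0,0,0,0,0,0,0,0,0,0,0,0,0,0,0,0,0,0], "grip": 0.96}}

```text
time_s: 11.05
eef_pos: [0.4967, -0.0653, 0.0137]
eef_rot: [0.0, 1.0, -0.001, -0.0]
wrist_force: [0.1, 0.1, -0.2]
opening: 0.961
```

```bash
python3 m.py p1o; python3 tr.py p1 p1o
```

```text
tcp [ 0.4967 -0.0653  0.0137] yaw -0.002 open 0.961 F [ 0.1  0.1 -0.2] t 11.05
-- p1o
tail 515.2 116 score 0.96 y -152.9
brkt 352.6 56 score 0.93 y -77.1
hub 203.1 100 score 0.97 y -21.2
rim 144.4 91 score 0.97 y 5.9
handle 362.6 130 score 0.98 y -81.8
tail-brkt -75.86 tail-hub -131.74 rim-brkt 82.96 rim-hub 27.08
```

```bash
python3 - <<'E'
from h import *
print(pt('p0',160,110,.0085), pt('p0',120+103/2,110,.0145), pt('p0',120+103/2,110,.0495))
print(pt('w4',120+247/2,99,.0085),pt('w4',120+238/2,99,.055))
E
```

```text
[0.57717798 0.01668621 0.0085    ] [0.57654889 0.0066031  0.0145    ] [ 0.57659225 -0.01129938  0.0495    ]
[0.57600811 0.01475361 0.0085    ] [0.57551189 0.00744586 0.055     ]
```

Request:
{"name": "arm_command", "arguments": {"plan": [0,0,0,0,0,0,0,0,0,0,0,0,0,0,0,0,0,0,0,0,0,0,0,0,0,0,0,0], "grip": 0.5}}

```text
time_s: 11.8
eef_pos: [0.4972, -0.0663, 0.0144]
eef_rot: [0.001, 1.0, -0.001, 0.0]
wrist_force: [-2.6, -1.6, 4.8]
opening: 0.505
```

```bash
python3 m.py p2; python3 tr.py p1 p2
```

```text
tcp [ 0.4972 -0.0663  0.0144] yaw -0.002 open 0.505 F [-2.6 -1.6  4.8] t 11.8
-- p2
tail 496.3 113 score 0.93 y -143.8
brkt 345.5 56 score 0.97 y -75.7
hub 197.9 100 score 0.97 y -19.6
rim 183.1 91 score 0.82 y -13.2
handle 355.7 129 score 0.99 y -80.3
tail-brkt -68.07 tail-hub -124.24 rim-brkt 62.54 rim-hub 6.37
```

Request:
{"name": "arm_command", "arguments": {"plan": [0,0,0,0,0,0,0,0,0,0,0,0,0,0,0,0,0,0,0,0], "grip": 0.96}}

```text
time_s: 12.35
eef_pos: [0.4969, -0.0656, 0.0138]
eef_rot: [0.0, 1.0, -0.001, 0.0]
wrist_force: [-0.3, -0.3, -0.5]
opening: 0.964
```

Request:
{"name": "arm_command", "arguments": {"plan": [0,0,0,0,0,0,0,0,0,0,0,0,0,0,0,0,0,0,0,0,0,0,0,0,0,0,0,0], "grip": 0.5}}

```text
time_s: 13.05
eef_pos: [0.4969, -0.0657, 0.0142]
eef_rot: [0.0, 1.0, -0.001, 0.0]
wrist_force: [-1.1, 1.0, 5.2]
opening: 0.504
```

```bash
python3 m.py p3; python3 tr.py p1 p3
```

```text
tcp [ 0.4969 -0.0657  0.0142] yaw -0.0022 open 0.504 F [-1.1  1.   5.2] t 13.05
-- p3
tail 482.9 110 score 0.96 y -136.0
brkt 344.9 54 score 0.93 y -75.0
hub 197.4 99 score 0.98 y -18.9
rim 186.0 93 score 0.82 y -14.0
handle 355.7 128 score 0.98 y -79.8
tail-brkt -60.98 tail-hub -117.07 rim-brkt 60.99 rim-hub 4.91
```

```bash
python3 - <<'E'
from h import *
for f in('p1','p3'):
    a=cv2.cvtColor(cv2.imread('pics/'+f+'.png'),6)
    for v in(70,98,125):print(f,v,a[v,40:210:2].tolist())
i=np.vstack([cv2.imread('pics/'+f+'.png')[30:170,0:330] for f in('p1','p3')])
cv2.imwrite('pics/vr.png',cv2.resize(i,None,fx=2,fy=2,interpolation=2))
E
```

```text
p1 70 [220, 221, 222, 223, 216, 216, 213, 212, 214, 214, 218, 213, 206, 208, 202, 205, 210, 211, 214, 213, 213, 197, 184, 189, 193, 196, 203, 211, 218, 223, 226, 234, 240, 231, 201, 110, 108, 103, 101, 101, 109, 112, 112, 112, 109, 114, 119, 128, 109, 133, 196, 193, 187, 195, 189, 175, 166, 149, 142, 150, 119, 117, 117, 114, 103, 53, 60, 61, 64, 62, 59, 75, 126, 128, 130, 128, 127, 128, 123, 120, 120, 116, 114, 111, 106]
p1 98 [244, 241, 245, 244, 247, 245, 245, 245, 246, 242, 246, 227, 252, 251, 251, 250, 250, 250, 250, 250, 250, 249, 250, 250, 250, 249, 250, 250, 255, 129, 87, 79, 75, 74, 80, 82, 74, 82, 76, 73, 71, 74, 69, 73, 73, 70, 63, 69, 62, 81, 157, 152, 190, 235, 233, 231, 222, 78, 98, 124, 127, 125, 136, 60, 60, 52, 58, 60, 54, 63, 59, 51, 53, 78, 103, 121, 122, 123, 121, 126, 64, 57, 53, 189, 243]
p1 125 [250, 250, 249, 250, 249, 251, 250, 250, 249, 250, 249, 252, 251, 251, 250, 250, 251, 250, 250, 251, 251, 250, 250, 250, 251, 251, 246, 233, 254, 162, 95, 82, 78, 77, 79, 77, 74, 77, 74, 77, 72, 74, 74, 74, 73, 68, 66, 71, 67, 58, 150, 161, 232, 252, 215, 222, 228, 232, 1
[... 588 characters left out ...]
 246, 247, 225, 247, 246, 247, 246, 247, 246, 246, 255, 107, 72, 75, 75, 71, 76, 69, 75, 64, 155, 232, 229, 234, 94, 86, 78, 81, 79, 80, 78, 78, 88, 199, 231, 225, 229, 229, 227, 230, 232, 108, 118, 120, 125, 76, 49, 48, 47, 49, 51, 57, 57, 53, 45, 57, 105, 108, 121, 121, 126, 125, 98, 55, 51, 63, 199, 228, 226]
p3 125 [246, 247, 247, 247, 247, 247, 240, 216, 247, 213, 248, 249, 247, 246, 248, 247, 248, 248, 248, 247, 248, 248, 247, 247, 246, 248, 246, 251, 146, 94, 71, 71, 73, 76, 75, 72, 68, 60, 150, 208, 209, 220, 117, 80, 81, 78, 76, 78, 78, 78, 81, 76, 76, 86, 80, 78, 76, 81, 102, 112, 110, 114, 109, 51, 50, 47, 51, 54, 50, 50, 50, 51, 55, 56, 55, 55, 52, 61, 55, 65, 68, 62, 62, 60, 65]
```

```bash
cat > rim.py <<'E'
from tr import *
def edge(fn):
    a=cv2.GaussianBlur(cv2.cvtColor(cv2.imread('pics/'+fn+'.png'),6),(1,5),0).astype(float); r=[]
    for v in range(95,121,3):
        row=a[v]; j=next(j for j in range(60,160) if row[j]>165 and row[j+1]<=165 and row[j+4]<120)
        r.append(pt(fn,j+(row[j]-165)/(row[j]-row[j+1]),v,.055)[1]*1000)
    return min(r),np.median(r)
if __name__=='__main__':
  import sys,io,contextlib
  for f in sys.argv[1:]:
    g={k:pt(f,*match('p1',f,*F[k][:4],dx=95 if k=='tail' else 60)[:2],F[k][4])[1]*1000 for k in('tail','brkt','hub','handle')}
    G=(g['brkt']+77.2+g['hub']+21.1+g['handle']+81.9)/3   # gun shift since p1
    e=edge(f); print(f,'gun',round(G,2),'rod adv since p1',round(g['tail']+152.9-G,2),'rim(gun)',round(e[0]-G,2),round(e[1]-G,2))
E
python3 rim.py p0 p1 p1o p2 p3
```

```text
p0 gun -4.27 rod adv since p1 -5.51 rim(gun) 18.87 19.88
p1 gun -0.01 rod adv since p1 0.03 rim(gun) 18.93 20.15
p1o gun 0.06 rod adv since p1 -0.07 rim(gun) 19.7 20.23
p2 gun 1.52 rod adv since p1 7.57 rim(gun) 19.72 20.35
p3 gun 2.17 rod adv since p1 14.74 rim(gun) 19.94 20.33
```

Request:
{"name": "arm_command", "arguments": {"plan": [0,0,0,0,0,0,0,0,0,0,0,0,0,0,0,0,0,0,0,0], "grip": 0.96}}

```text
time_s: 13.6
eef_pos: [0.497, -0.0657, 0.0139]
eef_rot: [0.0, 1.0, -0.001, 0.0]
wrist_force: [-0.4, 0.2, 0.2]
opening: 0.964
```

Request:
{"name": "arm_command", "arguments": {"plan": [0,0,0,0,0,0,0,0,0,0,0,0,0,0,0,0,0,0,0,0,0,0,0,0,0,0,0,0], "grip": 0.5}}

```text
time_s: 14.3
eef_pos: [0.4968, -0.0656, 0.0141]
eef_rot: [0.0, 1.0, -0.001, 0.0]
wrist_force: [-3.0, 2.3, 5.1]
opening: 0.506
```

```bash
python3 m.py p4; python3 rim.py p4;python3 tr.py p1 p4
```

```text
tcp [ 0.4968 -0.0656  0.0141] yaw -0.0022 open 0.506 F [-3.   2.3  5.1] t 14.3
p4 gun 2.42 rod adv since p1 22.11 rim(gun) 19.94 20.31
-- p4
tail 468.0 108 score 0.96 y -128.4
brkt 344.7 53 score 0.93 y -74.8
hub 197.0 98 score 0.98 y -18.7
rim 185.9 92 score 0.82 y -13.9
handle 355.3 125 score 0.98 y -79.4
tail-brkt -53.58 tail-hub -109.67 rim-brkt 60.89 rim-hub 4.8
```

Request:
{"name": "arm_command", "arguments": {"plan": [0,0,0,0,0,0,0,0,0,0,0,0,0,0,0,0,0,0,0,0], "grip": 0.96}}

```text
time_s: 14.85
eef_pos: [0.497, -0.0657, 0.0139]
eef_rot: [0.0, 1.0, -0.001, 0.0]
wrist_force: [-0.4, -0.6, 0.3]
opening: 0.959
```

Request:
{"name": "arm_command", "arguments": {"plan": [0,0,0,0,0,0,0,0,0,0,0,0,0,0,0,0,0,0,0,0], "grip": 0.6}}

```text
time_s: 15.35
eef_pos: [0.4966, -0.0648, 0.0138]
eef_rot: [-0.0, 1.0, -0.001, -0.0]
wrist_force: [-1.1, 4.4, 3.5]
opening: 0.602
```

```bash
python3 m.py p5a; python3 rim.py p5a
```

```text
tcp [ 0.4966 -0.0648  0.0138] yaw -0.0021 open 0.602 F [-1.1  4.4  3.5] t 15.35Traceback (most recent call last):
  File "rim.py", line 13, in <module>
    e=edge(f); print(f,'gun',round(G,2),'rod adv since p1',round(g['tail']+152.9-G,2),'rim(gun)',round(e[0]-G,2),round(e[1]-G,2))
  File "rim.py", line 5, in edge
    row=a[v]; j=next(j for j in range(60,160) if row[j]>165 and row[j+1]<=165 and row[j+4]<120)
                ~~~~^^^^^^^^^^^^^^^^^^^^^^^^^^^^^^^^^^^^^^^^^^^^^^^^^^^^^^^^^^^^^^^^^^^^^^^^^^^
StopIteration
```

Request:
{"name": "arm_command", "arguments": {"plan": [0,0,0,0,0,0,0,0,0,0,0,0], "grip": 0.5}}

```text
time_s: 15.7
eef_pos: [0.4971, -0.0659, 0.0143]
eef_rot: [0.0, 1.0, -0.001, 0.0]
wrist_force: [-1.4, 0.1, 4.7]
opening: 0.499
```

```bash
python3 m.py p5; python3 rim.py p5;python3 tr.py p1 p5
```

```text
tcp [ 0.4971 -0.0659  0.0143] yaw -0.0021 open 0.499 F [-1.4  0.1  4.7] t 15.7
-- p5
tail 453.1 105 score 0.91 y -121.7
brkt 343.7 52 score 0.92 y -74.8
hub 196.6 97 score 0.96 y -18.7
rim 185.7 94 score 0.82 y -14.0
handle 354.9 125 score 0.99 y -79.6
tail-brkt -46.88 tail-hub -102.95 rim-brkt 60.82 rim-hub 4.75Traceback (most recent call last):
  File "rim.py", line 13, in <module>
    e=edge(f); print(f,'gun',round(G,2),'rod adv since p1',round(g['tail']+152.9-G,2),'rim(gun)',round(e[0]-G,2),round(e[1]-G,2))
  File "rim.py", line 5, in edge
    row=a[v]; j=next(j for j in range(60,160) if row[j]>165 and row[j+1]<=165 and row[j+4]<120)
                ~~~~^^^^^^^^^^^^^^^^^^^^^^^^^^^^^^^^^^^^^^^^^^^^^^^^^^^^^^^^^^^^^^^^^^^^^^^^^^^
StopIteration
```

```bash
python3 - <<'E'
from h import *
for f in('p4','p5a','p5'):
    a=cv2.cvtColor(cv2.imread('pics/'+f+'.png'),6)
    for v in(96,98,104,110,116):print(f,v,a[v,70:140].tolist())
E
```

```text
p4 96 [250, 251, 250, 250, 251, 250, 250, 250, 251, 251, 250, 251, 251, 250, 250, 250, 248, 251, 250, 253, 252, 200, 243, 151, 110, 103, 78, 78, 78, 73, 127, 222, 221, 235, 235, 238, 247, 109, 82, 89, 88, 90, 88, 85, 85, 89, 92, 91, 94, 94, 90, 90, 93, 91, 113, 160, 198, 213, 226, 231, 233, 233, 236, 238, 241, 238, 236, 237, 235, 236]
p4 98 [250, 251, 250, 251, 251, 251, 250, 251, 251, 250, 251, 251, 250, 251, 251, 249, 250, 250, 251, 252, 234, 198, 249, 149, 110, 96, 78, 78, 80, 90, 171, 223, 230, 237, 237, 239, 192, 97, 88, 90, 93, 88, 93, 86, 87, 85, 89, 93, 90, 94, 92, 96, 87, 98, 187, 222, 239, 238, 234, 236, 236, 236, 235, 237, 234, 235, 233, 237, 236, 234]
p4 104 [250, 251, 251, 250, 250, 251, 251, 251, 251, 250, 250, 251, 250, 250, 251, 251, 250, 250, 251, 252, 254, 226, 243, 168, 119, 98, 84, 82, 78, 107, 190, 228, 232, 238, 239, 245, 215, 100, 86, 90, 91, 89, 89, 87, 91, 87, 85, 89, 91, 96, 92, 95, 87, 86, 156, 215, 238, 237, 236, 235, 234, 233, 234, 233, 234, 232, 235, 235, 235, 232]
p4 110 [250, 250, 251, 251, 251, 251, 251, 251, 251, 250, 251, 251, 251, 251, 251, 251, 25
[... 3256 characters left out ...]
, 232, 231, 230, 231, 231, 231]
p5 110 [251, 250, 250, 250, 250, 250, 250, 250, 250, 250, 250, 250, 250, 251, 251, 251, 255, 245, 134, 103, 121, 127, 130, 128, 127, 91, 94, 89, 91, 90, 89, 83, 87, 86, 88, 88, 88, 87, 85, 91, 87, 83, 92, 176, 211, 207, 208, 209, 205, 228, 233, 231, 232, 230, 230, 233, 230, 232, 230, 232, 231, 233, 233, 233, 236, 234, 234, 234, 236, 236]
p5 116 [251, 250, 251, 250, 250, 250, 250, 251, 251, 250, 251, 250, 250, 250, 250, 251, 255, 254, 141, 101, 111, 128, 129, 130, 129, 114, 92, 90, 88, 89, 92, 92, 89, 87, 89, 92, 87, 90, 88, 86, 85, 95, 83, 90, 99, 98, 94, 93, 86, 91, 115, 156, 189, 206, 150, 90, 103, 154, 183, 214, 201, 97, 86, 112, 156, 200, 242, 163, 79, 72]
```

```bash
sed -i 's/row\[j+4\]<120/row[j+3]<140/' rim.py; python3 rim.py p2 p3 p4 p5a p5
```

```text
p2 gun 1.52 rod adv since p1 7.57 rim(gun) 19.72 20.35
p3 gun 2.17 rod adv since p1 14.74 rim(gun) 19.94 20.33
p4 gun 2.42 rod adv since p1 22.11 rim(gun) 19.94 20.31
p5a gun 2.14 rod adv since p1 26.44 rim(gun) 20.62 20.9
p5 gun 2.35 rod adv since p1 28.86 rim(gun) 23.0 23.4
```

Request:
{"name": "arm_command", "arguments": {"plan": [0,0,0,0,0,0,0,0,0,0,0,0,0,0,0,0,0,0,0,0], "grip": 0.96}}

```text
time_s: 16.25
eef_pos: [0.4969, -0.0656, 0.0138]
eef_rot: [0.0, 1.0, -0.001, 0.0]
wrist_force: [0.1, 0.0, -1.1]
opening: 0.958
```

```bash
python3 m.py p5o; python3 rim.py p5o
```

```text
tcp [ 0.4969 -0.0656  0.0138] yaw -0.0021 open 0.958 F [ 0.1  0.  -1.1] t 16.25
p5o gun 2.31 rod adv since p1 28.45 rim(gun) 23.07 23.37
```

Request:
{"name": "arm_command", "arguments": {"plan": [0,0,0,0,0,0,0,0,0,0,0,0,0,0,0,0,0,0,0,0], "grip": 0.65}}

```text
time_s: 16.8
eef_pos: [0.4968, -0.0646, 0.0139]
eef_rot: [-0.001, 1.0, -0.001, -0.0]
wrist_force: [-0.6, 5.2, 4.2]
opening: 0.647
```

```bash
python3 m.py p6; python3 rim.py p6;python3 tr.py p1 p6
```

```text
tcp [ 0.4968 -0.0646  0.0139] yaw -0.0023 open 0.647 F [-0.6  5.2  4.2] t 16.8
p6 gun 0.47 rod adv since p1 33.64 rim(gun) 23.25 23.61
-- p6
tail 449.9 105 score 0.56 y -118.8
brkt 352.6 48 score 0.94 y -76.5
hub 203.8 94 score 0.97 y -20.8
rim 192.6 88 score 0.82 y -16.0
handle 363.9 121 score 0.99 y -81.6
tail-brkt -42.34 tail-hub -98.04 rim-brkt 60.42 rim-hub 4.71
```

```bash
python3 - <<'E'
from tr import *
u,v,_=match('p1','p5',508,119,9,9);print(u,v)
for f in('p5','p5o','p6'):
    for w,h in((9,9),(6,6),(12,10)):
        x,y,s=match('p5',f,453,105,w,h);print(f,w,round(x,1),y,round(float(s),2),(pt(f,x,y,.036)[1]*1000).round(2))
for f in('p5o','p6'):
    a=cv2.cvtColor(cv2.imread('pics/'+f+'.png'),6)
    for v in(96,100,104):print(f,v,a[v,80:130].tolist())
    for v in(90,100,105,108):print(f,'tail',v,a[v,420:480].tolist())
E
```

```text
453.09628 105
p5 9 453.0 105 1.0 -121.64
p5 6 453.0 105 1.0 -121.64
p5 12 453.0 105 1.0 -121.64
p5o 9 454.9 105 0.98 -122.06
p5o 6 455.0 105 0.97 -122.08
p5o 12 454.9 105 0.98 -122.04
p6 9 456.7 101 0.97 -121.84
p6 6 456.7 101 0.95 -121.83
p6 12 456.7 101 0.97 -121.81
p5o 96 [250, 250, 250, 250, 250, 253, 255, 164, 106, 108, 127, 129, 128, 126, 130, 127, 99, 93, 88, 88, 90, 87, 87, 89, 85, 90, 87, 86, 90, 86, 88, 90, 87, 82, 97, 108, 109, 118, 135, 166, 183, 207, 220, 225, 231, 233, 231, 237, 236, 237]
p5o 100 [250, 250, 250, 249, 250, 253, 255, 177, 107, 109, 126, 130, 132, 128, 129, 103, 90, 92, 92, 88, 92, 87, 88, 88, 87, 87, 85, 91, 88, 90, 84, 80, 89, 157, 222, 213, 211, 211, 220, 233, 234, 233, 233, 234, 234, 234, 232, 234, 232, 236]
p5o 104 [250, 250, 249, 250, 250, 253, 255, 193, 112, 109, 129, 128, 134, 130, 128, 111, 91, 92, 86, 93, 89, 86, 85, 86, 86, 86, 90, 85, 88, 88, 88, 85, 85, 131, 213, 211, 211, 207, 224, 232, 233, 233, 231, 231, 232, 231, 232, 231, 233, 229]
p5o tail 90 [227, 228, 227, 229, 228, 228, 229, 228, 229, 229, 228, 227, 229, 227, 226, 227, 228, 227, 227, 
[... 2413 characters left out ...]
, 166, 170, 174, 174, 176, 174, 171, 172, 170, 170, 175, 176, 170, 176, 177]
p6 tail 105 [107, 109, 105, 109, 102, 102, 103, 97, 103, 99, 102, 101, 104, 156, 182, 181, 180, 182, 181, 182, 179, 179, 177, 179, 183, 179, 184, 179, 181, 175, 178, 168, 167, 161, 156, 170, 175, 174, 170, 173, 177, 175, 177, 178, 172, 175, 173, 175, 173, 174, 167, 174, 174, 170, 172, 170, 170, 175, 174, 173]
p6 tail 108 [107, 103, 104, 104, 103, 102, 159, 183, 176, 174, 176, 172, 178, 173, 172, 174, 179, 175, 176, 178, 176, 180, 178, 182, 179, 179, 180, 181, 183, 179, 180, 183, 178, 179, 179, 176, 173, 178, 174, 179, 180, 175, 181, 173, 176, 176, 176, 176, 175, 178, 172, 173, 173, 172, 173, 173, 173, 171, 172, 175]
```

Request:
{"name": "arm_command", "arguments": {"plan": [0,-0.7,0,0,0,-0.8,0,0,0,0,0,0,0,0,0,0], "grip": 0.625}}

```text
time_s: 17.25
eef_pos: [0.4969, -0.064, 0.0139]
eef_rot: [0.0, 1.0, -0.001, 0.0]
wrist_force: [-1.7, 2.6, 3.8]
opening: 0.625
```

```bash
cat > fin.py <<'E'
from rim import *
import sys,m
f=sys.argv[1]
m.meas(f)
for f in ['p5','p5o','p6']+sys.argv[1:]:
    g={k:pt(f,*match('p1',f,*F[k][:4])[:2],F[k][4])[1]*1000 for k in('brkt','hub','handle')}
    G=(g['brkt']+77.2+g['hub']+21.1+g['handle']+81.9)/3
    x,y,s=match('p5',f,453,105,9,9); e=edge(f)
    print(f,'gun',round(G,2),'rod',round(pt(f,x,y,.036)[1]*1000+152.9-G,2),round(float(s),2),'rim',round(e[1]-G,2))
a=cv2.cvtColor(cv2.imread('pics/'+f+'.png'),6)
for v in(100,104):print(v,a[v,80:110].tolist())
E
python3 fin.py p7
```

```text
tcp [ 0.4969 -0.064   0.0139] yaw -0.0022 open 0.625 F [-1.7  2.6  3.8] t 17.25
p5 gun 2.35 rod 28.91 1.0 rim 23.4
p5o gun 2.31 rod 28.52 0.98 rim 23.37
p6 gun 0.47 rod 30.59 0.97 rim 23.61
p7 gun 0.25 rod 30.71 0.96 rim 23.5
100 [251, 250, 251, 250, 251, 250, 250, 251, 251, 251, 250, 252, 255, 228, 122, 111, 127, 129, 95, 95, 93, 94, 97, 89, 93, 88, 90, 88, 94, 98]
104 [251, 250, 251, 251, 251, 251, 251, 251, 250, 251, 251, 252, 255, 235, 130, 105, 123, 133, 106, 93, 96, 88, 94, 94, 90, 90, 96, 93, 91, 94]
```

Request:
{"name": "arm_command", "arguments": {"plan": [0,-0.5,0,0,0,0,0,0,0,0,0,0], "grip": 0.595}}

```text
time_s: 17.6
eef_pos: [0.497, -0.0648, 0.0143]
eef_rot: [0.001, 1.0, -0.001, 0.0]
wrist_force: [-3.7, -5.1, 6.0]
opening: 0.597
```

```bash
python3 fin.py p8
```

```text
tcp [ 0.497  -0.0648  0.0143] yaw -0.0016 open 0.597 F [-3.7 -5.1  6. ] t 17.6
p5 gun 2.35 rod 28.91 1.0 rim 23.4
p5o gun 2.31 rod 28.52 0.98 rim 23.37
p6 gun 0.47 rod 30.59 0.97 rim 23.61
p8 gun 0.56 rod 31.49 0.96 rim 23.52
100 [250, 250, 250, 251, 251, 250, 250, 251, 251, 251, 254, 255, 156, 114, 115, 94, 98, 92, 91, 93, 90, 93, 93, 92, 88, 88, 89, 95, 93, 90]
104 [251, 251, 251, 250, 251, 250, 250, 250, 250, 251, 254, 255, 164, 115, 111, 94, 91, 95, 95, 91, 93, 89, 93, 89, 90, 85, 90, 88, 90, 92]
```

Request:
{"name": "arm_command", "arguments": {"plan": [0,0,0,0,0,0,0,0,0,0,0,0,0,0,0,0], "grip": 0.583}}

```text
time_s: 18.05
eef_pos: [0.4971, -0.0651, 0.0144]
eef_rot: [0.001, 1.0, -0.001, 0.0]
wrist_force: [-4.5, -4.4, 6.6]
opening: 0.586
```

```bash
python3 fin.py p9; python3 - <<'E'
from h import *
snap('scene','s9');snap('top','t9')
i=np.hstack([cv2.resize(cv2.imread('pics/s9.png')[140:300,210:400],(400,340)),cv2.resize(cv2.imread('pics/t9.png')[100:300,200:460],(400,340))])
j=cv2.resize(cv2.imread('pics/p9.png')[30:150,0:400],(800,240))
cv2.imwrite('pics/v9.png',np.vstack([i,j]))
E
```

```text
tcp [ 0.4971 -0.0651  0.0144] yaw -0.0014 open 0.586 F [-4.5 -4.4  6.6] t 18.05
p5 gun 2.35 rod 28.91 1.0 rim 23.4
p5o gun 2.31 rod 28.52 0.98 rim 23.37
p6 gun 0.47 rod 30.59 0.97 rim 23.61
p9 gun 0.66 rod 31.84 0.95 rim 23.52
100 [248, 248, 247, 249, 247, 248, 249, 248, 249, 250, 255, 208, 121, 105, 95, 91, 90, 90, 92, 83, 83, 88, 81, 89, 84, 91, 88, 83, 87, 86]
104 [248, 247, 248, 248, 248, 248, 249, 248, 249, 250, 254, 228, 122, 105, 94, 92, 86, 90, 93, 84, 84, 84, 83, 86, 88, 86, 88, 81, 85, 84]
```

View pics/v9.png

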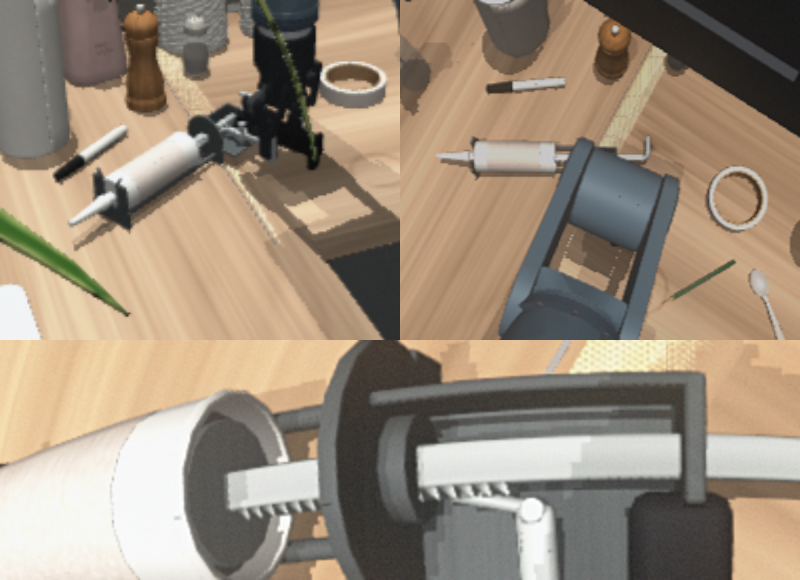

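```bash
python3 -c "
from h import *
print(ctrl.hand_in())"
```

```text
the job is handed in; nothing more can be done
None
```

I laid the cartridge in the cradle with its nozzle through the slot and let it go. Then I took the handle and trigger together and pumped five strokes plus a partial sixth. I handed the job in at about 18 s, still holding the squeeze at opening 0.586.

**Cartridge home:** In the last four squeeze pictures the rod advanced about 1.2 mm. The cartridge's rear rim stayed put to about 0.1 mm, so the shoulder is against the front plate. The last camera picture shows the nozzle through the slot, the gun lying flat, and the marker, tape, pencil, spoon and pepper mill apparently where they were.

**Piston pressure:** My tracking of the rod and plunger puts the piston about 3 to 4 mm in, inside the 2.5 to 4.5 mm band. The absolute rod estimate disagrees a little, at about 2.9 mm with roughly 1 mm of uncertainty. The piston was never measured directly.

**Other checks:** The gun slid about 5 mm forward under the gripper. At the end the wrist force was about 9 N.

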